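# Unplug the air adapter from the bench coupling and park it in the rack

## Task

Take the plug-in adapter out of the bench air coupling: push the winged sleeve right back until the adapter pops up, then draw the adapter out so that the sleeve snaps forward again. Park the adapter gently, plug end down and fully home, in the empty hole of the adapter rack. Never force the coupling or wrench at the adapter, and leave everything else as it lies.

Things in the scene. Friction and masses are not known exactly. Their poses are not given: they have to be found in the camera images.
- coupler: Bench air coupling, fixed to the table: grey square plate 100 x 100 x 10 mm, dark pillar of 32 mm diameter, on top an upright socket inside a knurled steel sleeve of 32 mm diameter, all on a vertical axis through the origin. Origin at the centre of the plate's underside, on the table, z up. The sleeve's upper rim is 110 mm up at rest. Pushing it with more than 25 N is forcing it.
- coupler_mouth (a point): Centre of the socket's mouth, inside the sleeve, on the coupling's axis, 100 mm above the table; fixed. Axes as the coupling's. The adapter is plugged in here and comes out straight up.
- wing_side (a point): Fixed point 30 mm from the coupling's axis towards +y of the coupling, 100 mm up: in line with one wing of the collar clamped on the sleeve. Collar: flat aluminium ring 42 mm across with two opposite wings along +y and -y, 26 mm wide, out to 45 mm, 6 mm thick. Its clamping height is not measured and differs each time: top 98 to 110 mm above the table at rest; find it by touch or sight.
- sleeve (a joint): Travel of the sleeve, m: 0 forward (up, at rest), 0.008 fully back (down, hard stop). Pressing down on one or both wings takes about 4 N at first, 9 N at full travel. Between 5 and 8 mm the catches let go and a spring lifts the adapter 7 mm. Let go then, the sleeve stays about 5.5 mm down, held by the adapter, and snaps up once the adapter is drawn out.
- nipple_center (a point): Centre of the adapter's grip: upright knurled steel cylinder, 22 mm diameter, 20 mm high (10 mm above and below this point, nothing above it). z up its axis. 75 to 150 g. Latched at the start with this point 128 mm above the table; popped up, at 135 mm, and then held with some drag (2 to 10 N) until drawn up about 6 mm more. Clear of the sleeve when risen 30 mm in all.
- nipple_tip (a point): Centre of the flat lower end of the adapter's plug, 48 mm below the centre of the grip; z along the adapter's axis. Under the grip the adapter has a flange of 26 mm diameter, 4 mm thick, then the plug: 16 mm diameter, 34 mm long, with a groove round it.
- rack: Adapter rack, an aluminium block 56 x 180 x 42 mm fixed to the table, with three vertical through holes of 18.5 mm diameter in a row along its y axis, 55 mm apart, the middle one at its centre. Origin at the centre of its underside, z up. Two of the holes hold other adapters, the third is empty.
- hole_mouth (a point): Centre of the mouth of the empty hole, level with the rack's top, 42 mm above the table. The hole may be any of the three. Axes as the rack's. A parked adapter's flange rests on the rack, with the tip 34 mm below this point and the grip's centre 14 mm above it.
- spare_tall: Other adapter parked in the rack, same plug and flange, with a slim grip of 18 mm diameter and a thin brass nozzle, reaching 48 mm above the rack. Origin at the tip of its plug. Leave alone.
- spare_short: Other adapter parked in the rack, same plug and flange, with a neck and a black rubber head of 24 mm diameter, reaching 28 mm above the rack. Origin at the tip of its plug. Leave alone.
- sprocket: Loose steel sprocket lying on the table just beyond the coupling, 64 mm diameter, 6 mm thick. Origin at its underside. Leave alone.
- tyre_lever: Loose flat plastic tyre lever lying beyond the rack, about 112 x 18 x 7 mm. Leave alone.
- wrench: Loose wrench, 170 mm, lying between the robot and the task. Leave alone.
- lube: Loose bottle, 42 mm diameter, 120 mm high, beyond the task's things. Leave alone.
- grease: Loose jar, 70 mm diameter, 60 mm high, to the left. Leave alone.
- driver: Loose screwdriver, 180 mm, lying beyond the rack. Leave alone.
- axle_cup: Loose dark steel bearing cup standing on the table to the right, 38 mm diameter, 36 mm high. Leave alone.
Things that resemble listed ones, but are neither listed nor needed, are in the scene too. Leave any purple look-alike of the part that bears nipple_center alone.

How it is judged:
On the way, in this order (a step that is already met when the one before it is completed fails the run):
1. the sleeve is pushed back and the adapter has popped up, still standing in the coupling (sleeve more than 4 mm back, adapter up by 4 to 12 mm) (value of joint sleeve above 0.004 m and z of nipple_tip in the frame of coupler between 0.084 and 0.092 m), for 0.05 s.
2. the adapter is drawn out above the sleeve and the sleeve has snapped forward (within 1.5 mm) (value of joint sleeve below 0.0015 m and z of nipple_tip in the frame of coupler above 0.11 m), for 0.1 s.
At the end, for the whole second after the job is handed in: The adapter stands at rest in the rack's empty hole, plug down, its tip within 4 mm of the hole's axis, its flange within 2.5 mm of the rack's top, tilted less than 0.08 rad; the coupling's sleeve is forward, within 1.5 mm of its rest position (value of joint sleeve below 0.0015 m and horizontal distance between nipple_tip and hole_mouth below 0.004 m and z of nipple_center in the frame of hole_mouth between 0.01 and 0.0165 m and angle between nipple_center's own z axis and vertical below 0.08 rad and linear speed of nipple below 0.02 m/s); the robot touches nothing.
It fails at once if the coupling is pushed by the robot with more than 25 N (contact force between any of the fingers, the arm and coupler above 25 N).
It fails at once if the adapter is wrenched in the coupling with more than 40 N (contact force between nipple and coupler above 40 N).
It fails at once if the adapter is forced on the rack with more than 25 N (contact force between nipple and rack above 25 N).
It fails at once if an adapter parked in the rack is moved more than 8 mm (distance of any of spare_tall, spare_short from where it was at the start of the episode above 0.008 m).
It fails at once if a bystander is moved more than 15 mm (distance of any of sprocket, tyre_lever, wrench, lube, grease, driver, axle_cup from where it was at the start of the episode above 0.015 m).
It also fails if it takes over 64 s, if anything falls off the work surface, if the arm or the gripper's body presses on something with over 40 N, if the wrist force passes 120 N, or if a joint passes its speed limit or range.

## Robot

A 6-joint arm with a two-finger parallel gripper is mounted at the origin on the work surface. World frame = base frame: x ahead of the robot, y to its left, z up, the work surface at z = 0. Lengths are in m, angles in rad, forces in N, time in s.
With the tool pointing down it reaches from about 0.25 to 0.775 m from the base axis. Payload 4 kg.
Tool frame: the origin (TCP) lies between the finger pads; the fingertips stand 14 mm ahead of it and the grasp point (between the pads) lies 5 mm behind it (robot.tips_ahead is the distance from the TCP to the fingertips, in m); z points along the fingers, y is the direction in which the jaws open and shut (so a half turn about z gives the same grasp; the last joint's range is limited). The gripper opens to 94 mm and grips with 3 to 60 N. Pads are 16 mm wide; open, the fingers measure 119 mm over their backs; the gripper's body (75 mm by 177 mm) begins 78 mm behind the grasp point.
Start: joints at [1.135, 0.087, 1.371, -0, 1.684, -0.103], TCP at [0.18, 0.52, 0.22] pointing down, gripper open.
Joint ranges: [-3.1, 3.1], [-0.76, 2.03], [0.27, 2.55], [-1.08, 4.22], [0.17, 2.65], [-2.57, 2.57]. Speed limits (rad/s): [2.79, 2.79, 3.14, 3.14, 3.14, 3.14].

## Interface

Orientations are given as [roll, pitch, yaw] about the fixed x, y, z axes, in that order (R = Rz(yaw) Ry(pitch) Rx(roll)).
In Python, from bench import robot, optics, job gives the robot as it stands.
- The arm moves only by the tool apply_moves, never from a script. Its argument "moves" is a list of rows, each a list of 3 entries, a list of its own where there are three numbers: the shift along the tool's x, y, z in cm, then the turn, a rotation vector about the tool's x, y, z in rad, then the opening, from 0 (shut) to 1 (fully open). In form: [[[tx, ty, tz], [rx, ry, rz], grip], ...]. A call has exactly 10 rows; each row is the pose to reach, as a shift and turn from the pose commanded when the call began, along the tool's axes at that moment; what a row does not reach only later rows make up. A row lasts 1/12 s, in which the tool goes at most 41.7 mm and 7.16 degrees, less where a joint would pass 70% of its speed; a pose out of reach is approached as far as the arm can. A call with a gripper value outside its range is refused whole. The fingers move at their own pace and stop on an object; the grip force is fixed at half the most. Time passes only in rows, so rows that repeat a pose let the fingers close, or fill a call up. It gives the time, the measured TCP pose, the force and the opening at its end, in the units of the state.
- robot.get_obs(): the state, without advancing time (a new reading comes with each control period).
- optics.snapshot(name): name is "side" or "top"; returns the picture (480x640x3 uint8, red, green, blue); there is no depth.
- optics.get_calibration(name): a dict with "fx", "fy", "cx", "cy" (pixels), "rvec" (rotation vector, rad) and "tvec" (3), from world to camera coordinates, as OpenCV has them. Camera axes: x right, y down, z forward; pixel columns grow to the right and rows downward; lengths in m; the calibration is good to about 2 mm. A picture is of the moment at which its call begins. get_calibration takes no time and is no camera call.
- job.close_job(): hands the job in, once; it reports no verdict.
The state is a dict: "time": time; "joint_positions": joint angles; "qvel": joint speeds; "joint_torque": joint torques, N m; "tool_pos": TCP position; "ee_rot": TCP orientation; "wrist_force": force on the tool from outside, world axes, zero at the start; "wrist_torque": the same for the moment, N m; "width": finger opening in m.
Only numpy, scipy, OpenCV 4.12 (cv2) and the standard library are available. Lean on these libraries where they do the work, as an engineer would, in place of code of your own. Each camera call takes 0.05 s, during which the arm holds its last target.

## Working session

There is one attempt and no reset: what is moved stays moved. The work goes in short steps, Python scripts to look and compute and a tool call to move; the robot and the scene stay as the last step left them, time stands still between calls to the robot, and variables do not carry over. Pictures are saved under pics/ and viewed, and the job is handed in when it is done.

Besides the shell and the picture viewer there is one more tool, called in YAML: its name, and indented under it one key for each argument. apply_moves: Moves the arm, as the interface text tells. Its arguments: {"type":"object","properties":{"moves":{"type":"array"}},"required":["moves"]}

```bash
ls; mkdir -p pics; python3 - <<'E'
from bench import robot, optics, job
import cv2
print(robot.get_obs())
for n in("side","top"):
    im=optics.snapshot(n); cv2.imwrite(f"pics/{n}0.png",im[:,:,::-1]); print(optics.get_calibration(n))
E
```

```text
pics
{'time': 0.0, 'joint_positions': array([ 1.13487455e+00,  8.79464150e-02,  1.37224979e+00,  9.57324949e-06,
        1.68357827e+00, -1.03096469e-01]), 'qvel': array([-2.14729374e-05,  1.53615078e-04,  1.24335197e-03,  1.43103641e-03,
       -3.42485212e-04, -1.40763694e-03]), 'joint_torque': array([-9.95529663e-04, -3.40192616e+01, -3.02424145e+01,  7.16360752e-02,
        3.33326217e-02, -1.75529112e-04]), 'tool_pos': array([0.17947462, 0.51935008, 0.21831109]), 'ee_rot': array([-3.13942339e+00, -2.34004393e-04,  2.80876816e+00]), 'wrist_force': array([0.07699593, 0.45180513, 0.35529412]), 'wrist_torque': array([-0.00054298,  0.00639312, -0.0061744 ]), 'width': 0.09420050190562487}
{'fx': 587.1943920707026, 'fy': 587.1943920707026, 'cx': 316.92558020843813, 'cy': 232.57108925248588, 'rvec': array([ 0.38180672, -2.64791374,  1.40823161]), 'tvec': array([0.58727561, 0.20673304, 1.03803068])}
{'fx': 489.6304301039, 'fy': 489.6304301039, 'cx': 324.22434978136545, 'cy': 244.66441828102236, 'rvec': array([ 2.15612454, -2.06634911,  0.22582289]), 'tvec': array([-0.02492516,  0.62875113,  1.17914537])}
```

View pics/side0.png

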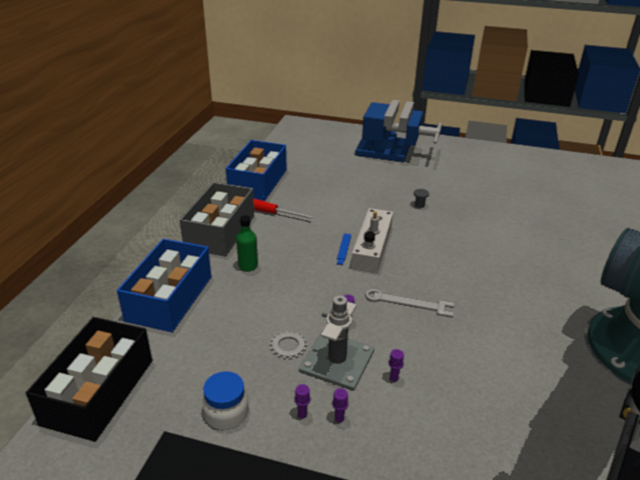

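View pics/top0.png

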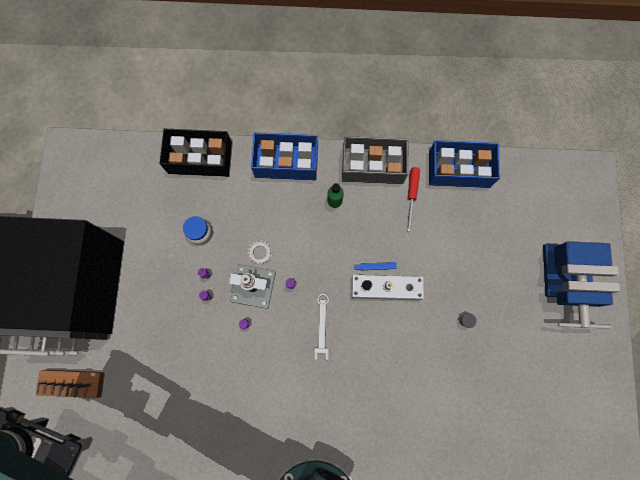

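```bash
python3 - <<'E'
import cv2
s=cv2.imread("pics/side0.png");t=cv2.imread("pics/top0.png")
cv2.imwrite("pics/sc.png",cv2.resize(s[270:430,270:430],None,fx=5,fy=5,interpolation=2)[:600*2][:800,:800][:600] if 0 else cv2.resize(s[280:400,280:420],None,fx=5,fy=5,interpolation=2))
cv2.imwrite("pics/tc.png",cv2.resize(t[230:340,190:310],None,fx=5,fy=5,interpolation=2))
cv2.imwrite("pics/tr.png",cv2.resize(t[250:320,340:440],None,fx=7,fy=7,interpolation=2))
E
```

```text
(no output)
```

View pics/sc.png

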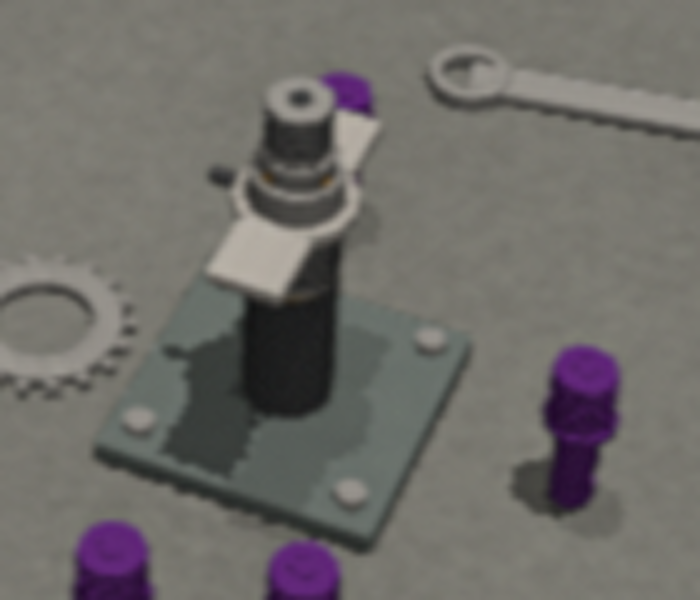

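View pics/tc.png

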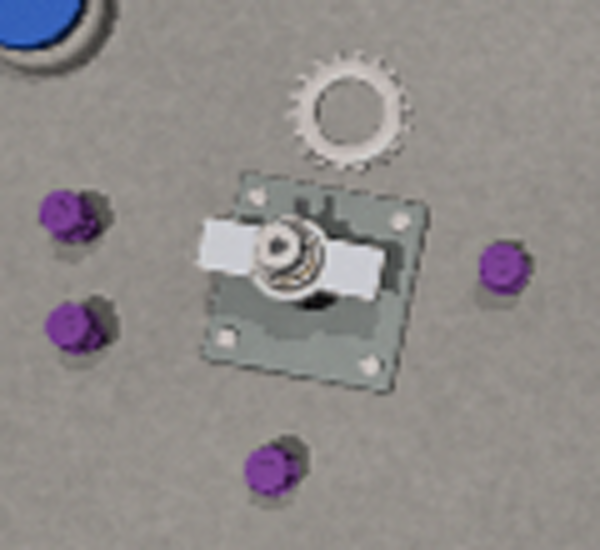

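View pics/tr.png

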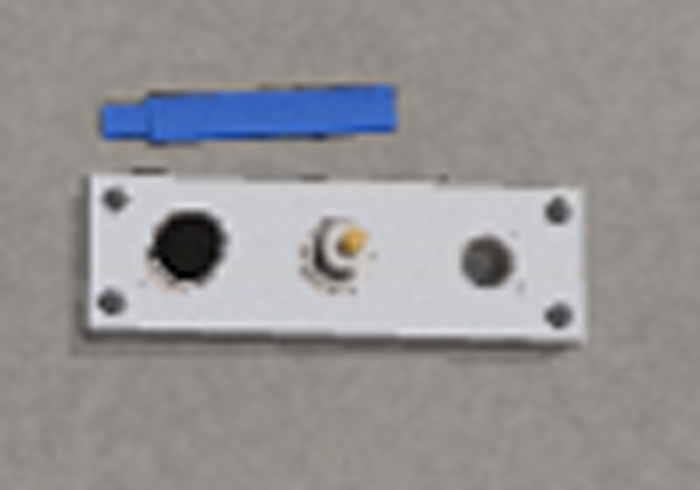

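```bash
cat > h.py <<'E'
import cv2, numpy as np
from bench import robot, optics, job
C={n:optics.get_calibration(n) for n in("side","top")}
def ray(n,u,v):
    c=C[n];R,_=cv2.Rodrigues(c["rvec"]);o=-R.T@c["tvec"]
    return o,R.T@np.array([(u-c["cx"])/c["fx"],(v-c["cy"])/c["fy"],1.])
def plane(n,u,v,z):
    o,d=ray(n,u,v);return o+d*(z-o[2])/d[2]
def proj(n,P):
    c=C[n];K=np.array([[c["fx"],0,c["cx"]],[0,c["fy"],c["cy"]],[0,0,1]])
    return cv2.projectPoints(np.array(P,float).reshape(-1,1,3),c["rvec"],c["tvec"],K,None)[0][:,0]
def tri(a,b):
    o1,d1=ray("top",*a);o2,d2=ray("side",*b)
    s=np.linalg.lstsq(np.c_[d1,-d2],o2-o1,rcond=None)[0]
    p,q=o1+s[0]*d1,o2+s[1]*d2;return (p+q)/2,np.linalg.norm(p-q)
def snap(n,f,box=None,k=1):
    im=optics.snapshot(n)[:,:,::-1].copy();cv2.imwrite(f"pics/{f}_full.png",im)
    if box: x,y,w,h=box;im=cv2.resize(im[y:y+h,x:x+w],None,fx=k,fy=k,interpolation=2);cv2.imwrite(f"pics/{f}.png",im)
E
python3 - <<'E'
from h import *
t=cv2.imread("pics/top0.png");s=cv2.imread("pics/side0.png")
print("top cam",ray("top",320,240)[0],"side cam",ray("side",320,240)[0])
# rack top
def big(m,box):
    mm=np.zeros_like(m);x0,y0,x1,y1=box;mm[y0:y1,x0:x1]=m[y0:y1,x0:x1]
    cs,_=cv2.findContours(mm,cv2.RETR_EXTERNAL,cv2.CHAIN_APPROX_NONE);return max(cs,key=cv2.contourArea)
up=4
T=cv2.resize(t,None,fx=up,fy=up,interpolation=cv2.INTER_CUBIC)
g=cv2.cvtColor(T,cv2.COLOR_BGR2GRAY)
m=(g>165).astype(np.uint8)*255
c=big(m,(340*up,268*up,440*up,310*up));r=cv2.minAreaRect(c)
bp=cv2.boxPoints(r);tp=lambda p:((p[0]+.5)/up-.5,(p[1]+.5)/up-.5)
B=np.array([plane("top",*tp(p),.042) for p in bp]);print("rack corners",B.round(4),np.linalg.norm(np.diff(B,axis=0),axis=1),B.mean(0))
# holes: dark blob
m2=(g<120).astype(np.uint8)*255
mm=m2[255*up:310*up,400*up:420*up]
cs,_=cv2.findContours(mm,cv2.RETR_EXTERNAL,cv2.CHAIN_APPROX_NONE)
for k in cs:
    if cv2.contourArea(k)>150:
        (x,y),rr=cv2.minEnclosingCircle(k);M=cv2.moments(k)
        p=tp((M['m10']/M['m00']+400*up,M['m01']/M['m00']+255*up));print("blob",p,rr/up,cv2.contourArea(k)/up**2,plane("top",*p,.042).round(4))
# plate: greenish
hsv=cv2.cvtColor(T,cv2.COLOR_BGR2HSV)
m3=cv2.inRange(T.astype(np.int16)[:,:,1]-T[:,:,2].astype(np.int16),4,80)
m3=cv2.morphologyEx(m3,cv2.MORPH_CLOSE,np.ones((25,25)))
c=big(m3,(220*up,255*up,285*up,315*up));r=cv2.minAreaRect(cv2.convexHull(c))
B=np.array([plane("top",*tp(p),.01) for p in cv2.boxPoints(r)]);print("plate",B.round(4),np.linalg.norm(np.diff(B,axis=0),axis=1),B.mean(0))
d=B[1]-B[0];print("ang",np.degrees(np.arctan2(d[1],d[0])))
E
```

```text
top cam [ 3.69162073e-01 -3.11810347e-04  1.28454362e+00] side cam [0.36972195 0.87949112 0.74494291]
rack corners [[ 0.504  -0.0741  0.042 ]
 [ 0.5605 -0.0741  0.042 ]
 [ 0.5629 -0.2572  0.042 ]
 [ 0.5062 -0.2554  0.042 ]] [0.0565736  0.18306054 0.05662912] [ 0.53340252 -0.16521658  0.042     ]
blob (409.32436170212765, 299.07932624113477) 9.9389009475708 36.71875 [ 0.5027 -0.2198  0.042 ]
blob (409.1368308192842, 287.062074829932) 3.541213035583496 35.21875 [ 0.5333 -0.2192  0.042 ]
plate [[0.481  0.2399 0.01  ]
 [0.5797 0.2292 0.01  ]
 [0.5649 0.1285 0.01  ]
 [0.4666 0.1408 0.01  ]] [0.0993423  0.101776   0.09904369] [0.52304284 0.18459995 0.01      ]
ang -6.165476461329998
```

```bash
python3 - <<'E'
from h import *
t=cv2.imread("pics/top0.png");s=cv2.imread("pics/side0.png")
for n,P in (("plate",(0.523,0.1846,.01)),):
    for z in (.138,.11,.1): print(z,proj("top",[.523,.1846,z]),proj("side",[.523,.1846,z]))
th=np.radians(-7.5);x=np.array([np.cos(th),np.sin(th)]);y=np.array([-x[1],x[0]]);c=np.array([.523,.1846])
def drw(im,n,x0,y0,w,h,k,f,H):
    I=cv2.resize(im[y0:y0+h,x0:x0+w],None,fx=k,fy=k,interpolation=cv2.INTER_CUBIC)
    def pl(pts,col):
        p=proj(n,pts);p=((p+.5-[x0,y0])*k*16).astype(int);cv2.polylines(I,[p.reshape(-1,1,2)],True,col,1,cv2.LINE_AA,4)
    a=np.linspace(0,6.283,40)
    circ=lambda r,z:[(*(c+r*np.cos(t)*x+r*np.sin(t)*y),z) for t in a]
    pl(circ(.011,.138),(0,0,255));pl(circ(.016,.110),(0,255,0))
    for sg in(1,-1): pl([(*(c+sg*r*y+q*x),H) for r,q in((.019,-.013),(.045,-.013),(.045,.013),(.019,.013))],(255,0,0))
    pl([(*(c+.05*i*x+.05*j*y),.01) for i,j in((1,1),(1,-1),(-1,-1),(-1,1))],(0,255,255))
    cv2.imwrite(f"pics/{f}.png",I)
drw(t,"top",215,250,70,65,9,"ov_t",.104);drw(s,"side",295,280,85,110,5,"ov_s",.104)
E
```

```text
0.138 [[245.05852714 279.09740186]] [[339.45207124 298.85978114]]
0.11 [[246.81077796 280.72146561]] [[338.83613387 312.17247833]]
0.1 [[247.41705297 281.28338818]] [[338.621089   316.82039753]]
```

View pics/ov_t.png

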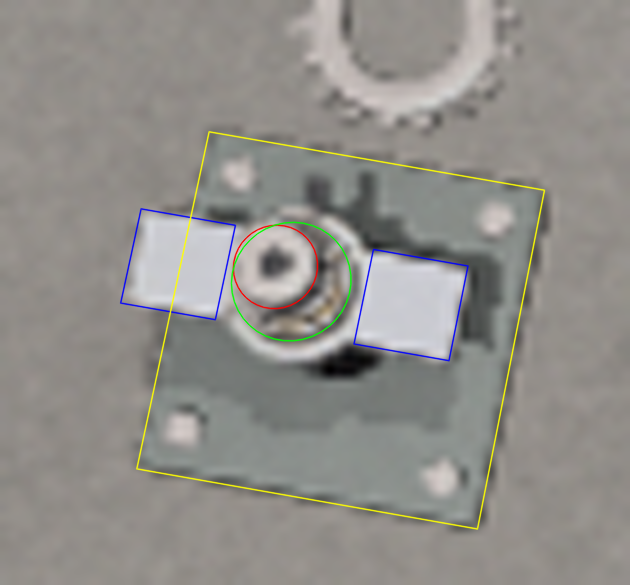

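View pics/ov_s.png

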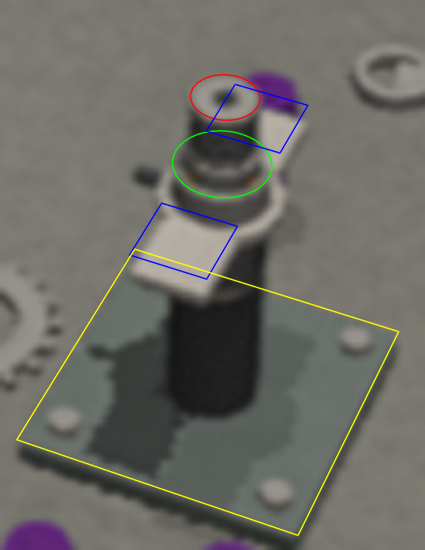

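```bash
cat >> h.py <<'E'
from scipy.spatial.transform import Rotation as Ro
def rel(p,yawdeg):
    o=robot.get_obs();R=Ro.from_euler("xyz",o["ee_rot"]);Rt=Ro.from_euler("xyz",[np.pi,0,np.radians(yawdeg)])
    print("t",o["time"],"pos",o["tool_pos"].round(4),"rpy",o["ee_rot"].round(4),"F",o["wrist_force"].round(2),"w",round(o["width"],4),"q6",o["joint_positions"][5].round(2))
    print("shift cm",(R.inv().apply(np.array(p)-o["tool_pos"])*100).round(3),"rot",(R.inv()*Rt).as_rotvec().round(4))
E
python3 -c "
from h import *
rel([.5276,.2193,.19],82.5)"
```

```text
t 0.1 pos [0.1795 0.5194 0.2184] rpy [-3.1396e+00 -2.0000e-04  2.8088e+00] F [-0.16  0.32  0.79] w 0.094 q6 -0.1
shift cm [-42.705 -16.983   2.868] rot [-1.8000e-03  1.2000e-03  1.3689e+00]
```

apply_moves:
  moves:
    - [[-4,-1.6,0],[0,0,0.12],0]
    - [[-8,-3.2,0.3],[0,0,0.24],0]
    - [[-12,-4.8,0.6],[0,0,0.36],0]
    - [[-16,-6.4,1],[0,0,0.48],0]
    - [[-20,-8,1],[0,0,0.6],0]
    - [[-24,-9.6,1],[0,0,0.72],0]
    - [[-28,-11.2,1],[0,0,0.84],0]
    - [[-32,-12.8,1],[0,0,0.96],0]
    - [[-36,-14.4,1],[0,0,1.08],0]
    - [[-39,-15.6,1],[0,0,1.2],0]

```text
time: 0.93
tool_pos: [0.4955, 0.2457, 0.209]
ee_rot: [-3.141, 0.0, 1.603]
wrist_force: [0.5, 1.0, -0.4]
width: 0.0306
```

```bash
python3 -c "
from h import *
rel([.5276,.2193,.16],82.5)"
```

```text
t 0.9333 pos [0.4955 0.2457 0.209 ] rpy [-3.1408  0.      1.6027] F [ 0.52  0.99 -0.4 ] w 0.0306 q6 0.33
shift cm [-2.739  3.129  4.898] rot [-7.000e-04  1.000e-04  1.628e-01]
```

apply_moves:
  moves:
    - [[-0.7,0.7,1],[0,0,0.05],0]
    - [[-1.4,1.4,2],[0,0,0.1],0]
    - [[-2,2.2,2.5],[0,0,0.17],0]
    - [[-2.6,2.9,3],[0,0,0.17],0]
    - [[-2.6,2.9,3.5],[0,0,0.17],0]
    - [[-2.6,2.9,4],[0,0,0.17],0]
    - [[-2.6,2.9,4.4],[0,0,0.17],0]
    - [[-2.6,2.9,4.8],[0,0,0.17],0]
    - [[-2.6,2.9,4.8],[0,0,0.17],0]
    - [[-2.6,2.9,4.8],[0,0,0.17],0]

```text
time: 1.77
tool_pos: [0.524, 0.223, 0.1615]
ee_rot: [-3.141, -0.0, 1.44]
wrist_force: [0.2, 0.1, 0.0]
width: 0.0003
```

```bash
python3 -c "
from h import *
rel([.5276,.2193,.12],82.5)
snap('side','p1',(290,230,110,130),5)
snap('top','p1t',(200,220,110,100),5)
"
```

```text
t 1.7667 pos [0.524  0.223  0.1615] rpy [-3.1414e+00 -1.0000e-04  1.4399e+00] F [0.17 0.1  0.03] w 0.0003 q6 0.43
shift cm [-0.317  0.401  4.145] rot [-0.0001 -0.0001 -0.    ]
```

View pics/p1.png

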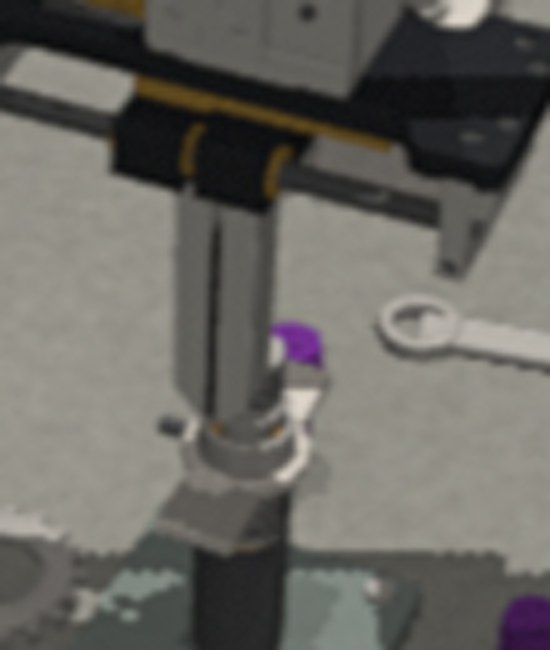

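View pics/p1t.png

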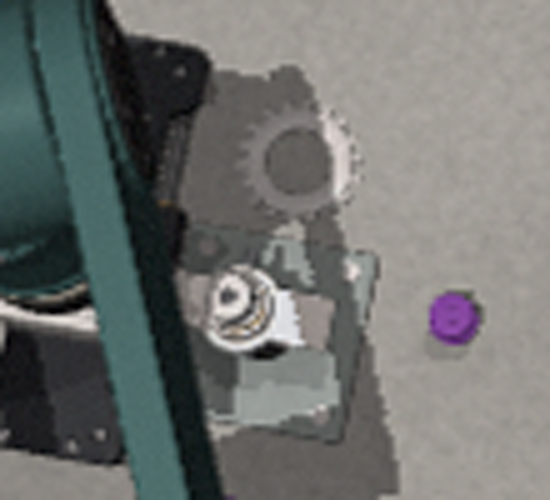

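apply_moves:
  moves:
    - [[-0.3,0.4,0.4],[0,0,0],0]
    - [[-0.3,0.4,0.8],[0,0,0],0]
    - [[-0.3,0.4,1.3],[0,0,0],0]
    - [[-0.3,0.4,1.8],[0,0,0],0]
    - [[-0.3,0.4,2.2],[0,0,0],0]
    - [[-0.3,0.4,2.6],[0,0,0],0]
    - [[-0.3,0.4,3],[0,0,0],0]
    - [[-0.3,0.4,3.3],[0,0,0],0]
    - [[-0.3,0.4,3.3],[0,0,0],0]
    - [[-0.3,0.4,3.3],[0,0,0],0]

```text
time: 2.7
tool_pos: [0.5279, 0.2191, 0.1283]
ee_rot: [-3.141, 0.0, 1.439]
wrist_force: [0.5, 0.6, 1.1]
width: 0.001
```

```bash
python3 -c "
from h import *
rel([.5276,.2193,.12],82.5)
"
```

```text
t 2.7 pos [0.5279 0.2191 0.1283] rpy [-3.1413  0.      1.4389] F [0.48 0.63 1.11] w 0.001 q6 0.43
shift cm [ 0.018 -0.036  0.829] rot [-0.0003  0.     -0.001 ]
```

Lateral position is good. Descend in 1.5 mm rows, stopping well before overtravel.

apply_moves:
  moves:
    - [[0,0,0.15],[0,0,0],0]
    - [[0,0,0.3],[0,0,0],0]
    - [[0,0,0.45],[0,0,0],0]
    - [[0,0,0.6],[0,0,0],0]
    - [[0,0,0.75],[0,0,0],0]
    - [[0,0,0.9],[0,0,0],0]
    - [[0,0,1.05],[0,0,0],0]
    - [[0,0,1.2],[0,0,0],0]
    - [[0,0,1.2],[0,0,0],0]
    - [[0,0,1.2],[0,0,0],0]

```text
time: 3.53
tool_pos: [0.528, 0.219, 0.1164]
ee_rot: [-3.141, 0.0, 1.439]
wrist_force: [-0.0, -0.2, -0.3]
width: 0.0006
```

apply_moves:
  moves:
    - [[0,0,0.1],[0,0,0],0]
    - [[0,0,0.2],[0,0,0],0]
    - [[0,0,0.3],[0,0,0],0]
    - [[0,0,0.4],[0,0,0],0]
    - [[0,0,0.5],[0,0,0],0]
    - [[0,0,0.6],[0,0,0],0]
    - [[0,0,0.6],[0,0,0],0]
    - [[0,0,0.6],[0,0,0],0]
    - [[0,0,0.6],[0,0,0],0]
    - [[0,0,0.6],[0,0,0],0]

```text
time: 4.37
tool_pos: [0.5281, 0.2191, 0.1109]
ee_rot: [3.141, -0.0, 1.439]
wrist_force: [-1.3, -1.7, 5.5]
width: 0.0003
```

apply_moves:
  moves:
    - [[0,0,0.06],[0,0,0],0]
    - [[0,0,0.12],[0,0,0],0]
    - [[0,0,0.18],[0,0,0],0]
    - [[0,0,0.24],[0,0,0],0]
    - [[0,0,0.3],[0,0,0],0]
    - [[0,0,0.36],[0,0,0],0]
    - [[0,0,0.42],[0,0,0],0]
    - [[0,0,0.48],[0,0,0],0]
    - [[0,0,0.48],[0,0,0],0]
    - [[0,0,0.48],[0,0,0],0]

```text
time: 5.2
tool_pos: [0.5282, 0.2191, 0.1065]
ee_rot: [3.141, -0.0, 1.439]
wrist_force: [-2.6, -0.3, 7.3]
width: 0.0002
```

```bash
python3 -c "
from h import *
rel([.5276,.2193,.12],82.5)
snap('side','p2',(290,230,110,130),5)
snap('top','p2t',(200,220,110,100),5)
"
```

```text
t 5.2 pos [0.5282 0.2191 0.1065] rpy [ 3.1409e+00 -4.0000e-04  1.4388e+00] F [-2.56 -0.34  7.29] w 0.0002 q6 0.43
shift cm [ 0.008 -0.059 -1.349] rot [ 0.0007 -0.0004 -0.0011]
```

View pics/p2.png

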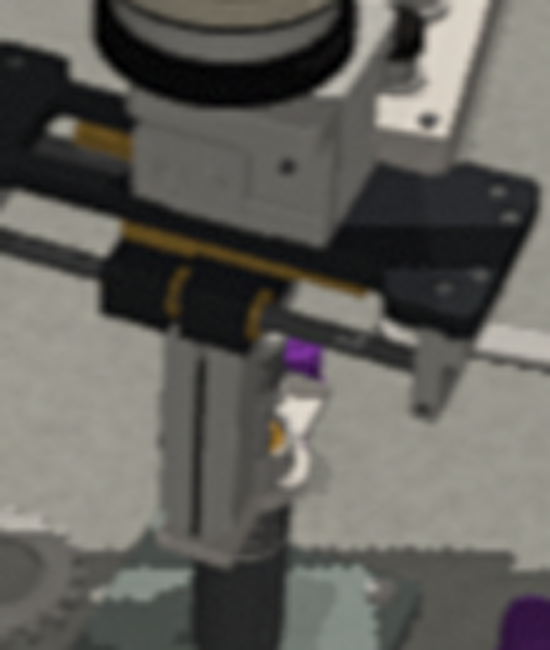

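View pics/p2t.png

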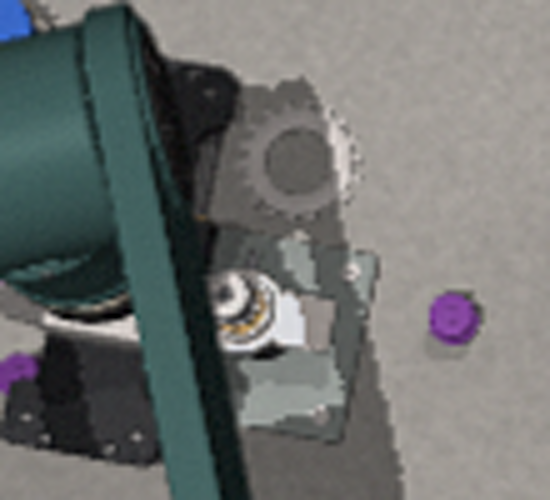

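apply_moves:
  moves:
    - [[0,0,0.05],[0,0,0],0]
    - [[0,0,0.1],[0,0,0],0]
    - [[0,0,0.15],[0,0,0],0]
    - [[0,0,0.2],[0,0,0],0]
    - [[0,0,0.24],[0,0,0],0]
    - [[0,0,0.24],[0,0,0],0]
    - [[0,0,0.24],[0,0,0],0]
    - [[0,0,0.24],[0,0,0],0]
    - [[0,0,0.24],[0,0,0],0]
    - [[0,0,0.24],[0,0,0],0]

```text
time: 6.13
tool_pos: [0.5282, 0.2192, 0.1045]
ee_rot: [3.141, -0.001, 1.439]
wrist_force: [-3.1, -0.5, 7.7]
width: 0.0005
```

```bash
python3 -c "
from h import *
snap('top','p3t',(200,220,110,100),5)
"
```

```text
(no output)
```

View pics/p3t.png

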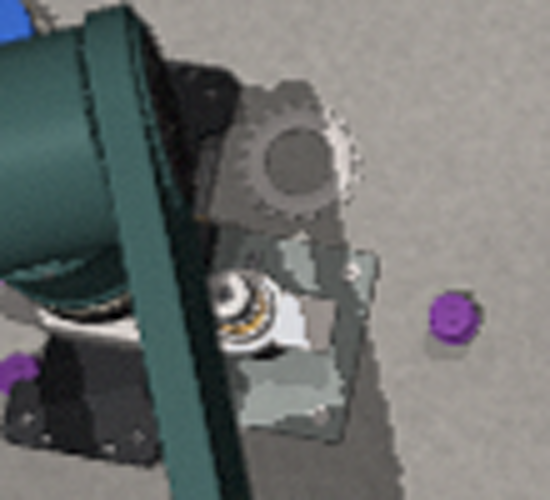

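apply_moves:
  moves:
    - [[0,0,0.03],[0,0,0],0]
    - [[0,0,0.06],[0,0,0],0]
    - [[0,0,0.09],[0,0,0],0]
    - [[0,0,0.12],[0,0,0],0]
    - [[0,0,0.12],[0,0,0],0]
    - [[0,0,0.12],[0,0,0],0]
    - [[0,0,0.12],[0,0,0],0]
    - [[0,0,0.12],[0,0,0],0]
    - [[0,0,0.12],[0,0,0],0]
    - [[0,0,0.12],[0,0,0],0]

```text
time: 7.02
tool_pos: [0.5283, 0.2192, 0.1039]
ee_rot: [3.14, -0.001, 1.439]
wrist_force: [-3.8, -0.6, 9.6]
width: 0.0008
```

apply_moves:
  moves:
    - [[0,0,-0.5],[0,0,0],0]
    - [[0,0,-1.2],[0,0,0],0]
    - [[0,0,-2.2],[0,0,0],0]
    - [[0,0,-3.4],[0,0,0],0]
    - [[0,0,-4.8],[0,0,0],0]
    - [[0,0,-6.2],[0,0,0],0.2]
    - [[0,0,-7.4],[0,0,0],0.4]
    - [[0,0,-8.2],[0,0,0],0.6]
    - [[0,0,-8.2],[0,0,0],0.6]
    - [[0,0,-8.2],[0,0,0],0.6]

```text
time: 7.85
tool_pos: [0.5283, 0.2191, 0.1845]
ee_rot: [3.141, -0.0, 1.439]
wrist_force: [0.2, 0.8, -0.5]
width: 0.0305
```

```bash
python3 -c "
from h import *
rel([.523,.1846,.19],82.5)
snap('side','p4',(290,250,110,110),5)
snap('top','p4t',(200,220,110,100),5)
"
```

```text
t 7.85 pos [0.5283 0.2191 0.1845] rpy [ 3.1408e+00 -4.0000e-04  1.4388e+00] F [ 0.16  0.78 -0.54] w 0.0305 q6 0.43
shift cm [-3.493 -0.066 -0.552] rot [ 0.0008 -0.0004 -0.0011]
```

View pics/p4.png

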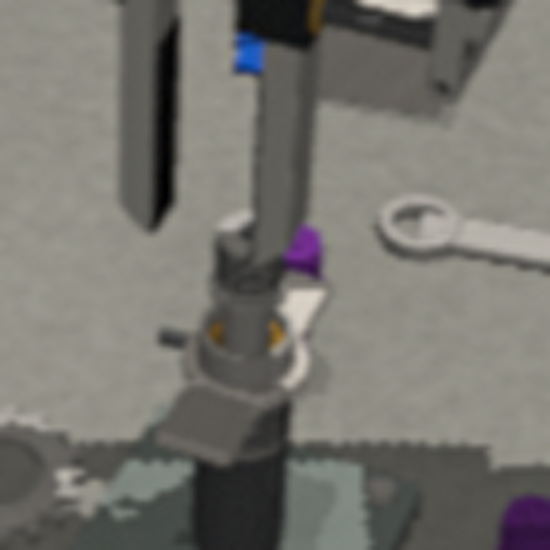

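View pics/p4t.png

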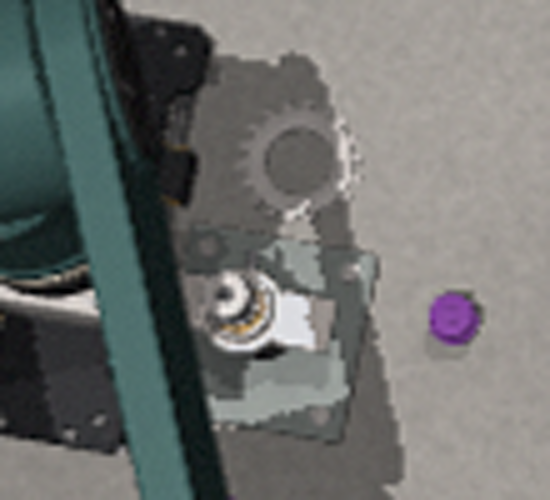

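apply_moves:
  moves:
    - [[-0.7,-0.02,-0.2],[0,0,0],0.6]
    - [[-1.4,-0.04,-0.4],[0,0,0],0.6]
    - [[-2.1,-0.05,-0.5],[0,0,0],0.6]
    - [[-2.8,-0.06,-0.5],[0,0,0],0.6]
    - [[-3.3,-0.07,-0.5],[0,0,0],0.6]
    - [[-3.5,-0.07,-0.2],[0,0,0],0.6]
    - [[-3.5,-0.07,0.2],[0,0,0],0.6]
    - [[-3.5,-0.07,0.6],[0,0,0],0.6]
    - [[-3.5,-0.07,0.6],[0,0,0],0.6]
    - [[-3.5,-0.07,0.6],[0,0,0],0.6]

```text
time: 8.78
tool_pos: [0.5224, 0.1846, 0.1773]
ee_rot: [-3.14, 0.0, 1.439]
wrist_force: [0.4, -0.4, -0.3]
width: 0.0564
```

```bash
python3 -c "
from h import *
rel([.523,.1846,.142],82.5)
snap('side','p5',(290,230,110,110),5)
"
```

```text
t 8.7833 pos [0.5224 0.1846 0.1773] rpy [-3.1403e+00  3.0000e-04  1.4391e+00] F [ 0.42 -0.42 -0.33] w 0.0564 q6 0.37
shift cm [0.01  0.067 3.53 ] rot [-0.0013  0.0003 -0.0008]
```

View pics/p5.png

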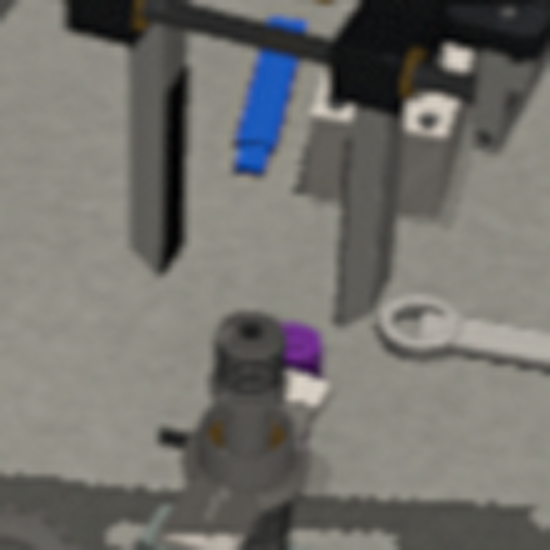

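apply_moves:
  moves:
    - [[0,0.06,0.4],[0,0,0],0.55]
    - [[0,0.06,0.8],[0,0,0],0.5]
    - [[0,0.06,1.3],[0,0,0],0.45]
    - [[0,0.06,1.8],[0,0,0],0.45]
    - [[0,0.06,2.3],[0,0,0],0.45]
    - [[0,0.06,2.7],[0,0,0],0.45]
    - [[0,0.06,3.1],[0,0,0],0.45]
    - [[0,0.06,3.4],[0,0,0],0.45]
    - [[0,0.06,3.5],[0,0,0],0.45]
    - [[0,0.06,3.5],[0,0,0],0.45]

```text
time: 9.67
tool_pos: [0.5231, 0.1843, 0.1427]
ee_rot: [-3.141, 0.0, 1.439]
wrist_force: [-0.6, 0.1, -0.0]
width: 0.0425
```

```bash
python3 -c "
from h import *
rel([.523,.1846,.142],82.5)
snap('side','p6',(290,230,110,110),5)
"
```

```text
t 9.6667 pos [0.5231 0.1843 0.1427] rpy [-3.1410e+00  1.0000e-04  1.4388e+00] F [-0.64  0.07 -0.03] w 0.0425 q6 0.37
shift cm [ 0.025 -0.018  0.069] rot [-0.0006  0.0001 -0.0011]
```

View pics/p6.png

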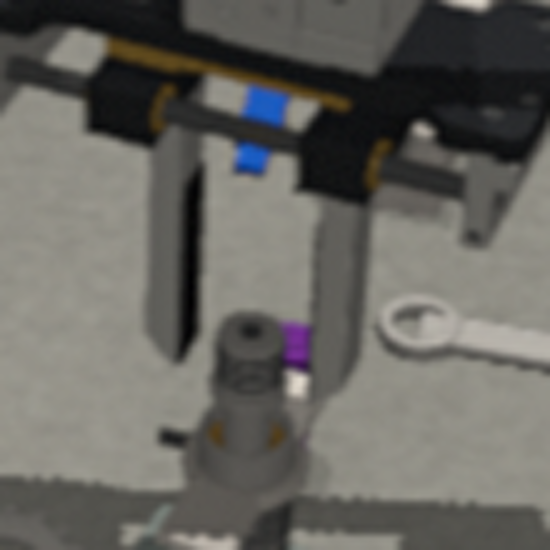

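apply_moves:
  moves:
    - [[0,0,0.05],[0,0,0],0.42]
    - [[0,0,0.05],[0,0,0],0.38]
    - [[0,0,0.05],[0,0,0],0.35]
    - [[0,0,0.05],[0,0,0],0.32]
    - [[0,0,0.05],[0,0,0],0.3]
    - [[0,0,0.05],[0,0,0],0.28]
    - [[0,0,0.05],[0,0,0],0.27]
    - [[0,0,0.05],[0,0,0],0.26]
    - [[0,0,0.05],[0,0,0],0.25]
    - [[0,0,0.05],[0,0,0],0.25]

```text
time: 10.55
tool_pos: [0.5233, 0.1844, 0.1426]
ee_rot: [-3.142, -0.0, 1.439]
wrist_force: [-0.1, 0.1, -0.2]
width: 0.0235
```

apply_moves:
  moves:
    - [[0,0,0],[0,0,0],0.24]
    - [[0,0,0],[0,0,0],0.235]
    - [[0,0,0],[0,0,0],0.23]
    - [[0,0,0],[0,0,0],0.225]
    - [[0,0,0],[0,0,0],0.22]
    - [[0,0,0],[0,0,0],0.21]
    - [[0,0,0],[0,0,0],0.2]
    - [[0,0,0],[0,0,0],0.15]
    - [[0,0,0],[0,0,0],0.1]
    - [[0,0,0],[0,0,0],0]

```text
time: 11.38
tool_pos: [0.5233, 0.1844, 0.1426]
ee_rot: [3.142, -0.0, 1.439]
wrist_force: [-0.1, 0.8, -0.5]
width: 0.0212
```

apply_moves:
  moves:
    - [[0,0,-0.05],[0,0,0],0]
    - [[0,0,-0.1],[0,0,0],0]
    - [[0,0,-0.2],[0,0,0],0]
    - [[0,0,-0.3],[0,0,0],0]
    - [[0,0,-0.4],[0,0,0],0]
    - [[0,0,-0.5],[0,0,0],0]
    - [[0,0,-0.6],[0,0,0],0]
    - [[0,0,-0.75],[0,0,0],0]
    - [[0,0,-0.9],[0,0,0],0]
    - [[0,0,-1.05],[0,0,0],0]

```text
time: 12.22
tool_pos: [0.5235, 0.1845, 0.154]
ee_rot: [3.141, -0.001, 1.439]
wrist_force: [-0.5, 0.3, -1.3]
width: 0.0211
```

apply_moves:
  moves:
    - [[0,0,-0.3],[0,0,0],0]
    - [[0,0,-0.7],[0,0,0],0]
    - [[0,0,-1.2],[0,0,0],0]
    - [[0,0,-1.8],[0,0,0],0]
    - [[0,0,-2.4],[0,0,0],0]
    - [[0,0,-3.2],[0,0,0],0]
    - [[0,0,-4],[0,0,0],0]
    - [[0,0,-4.6],[0,0,0],0]
    - [[0,0,-5],[0,0,0],0]
    - [[0,0,-5],[0,0,0],0]

```text
time: 13.05
tool_pos: [0.524, 0.1845, 0.2047]
ee_rot: [3.139, -0.001, 1.439]
wrist_force: [0.3, 0.2, -0.7]
width: 0.0213
```

```bash
python3 -c "
from h import *
rel([.534,-.2202,.16],90.7)
snap('side','p7',(290,210,110,150),4)
"
```

```text
t 13.05 pos [0.524  0.1845 0.2047] rpy [ 3.1392e+00 -1.0000e-03  1.4388e+00] F [ 0.27  0.22 -0.75] w 0.0213 q6 0.37
shift cm [-39.994   6.312   4.443] rot [ 0.0025 -0.0009 -0.1442]
```

View pics/p7.png

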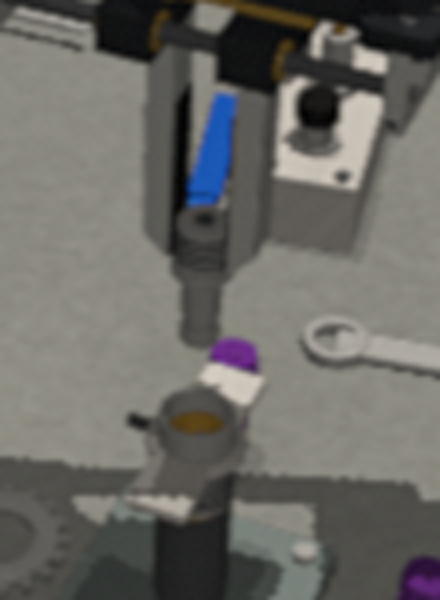

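apply_moves:
  moves:
    - [[-2,0.3,0],[0,0,0],0]
    - [[-5,0.8,0],[0,0,0],0]
    - [[-8.5,1.4,0],[0,0,-0.03],0]
    - [[-12,1.9,0],[0,0,-0.05],0]
    - [[-16,2.5,0],[0,0,-0.07],0]
    - [[-20,3.2,0],[0,0,-0.09],0]
    - [[-24,3.8,0],[0,0,-0.11],0]
    - [[-28,4.4,0],[0,0,-0.13],0]
    - [[-32,5,0],[0,0,-0.145],0]
    - [[-35,5.5,0],[0,0,-0.145],0]

```text
time: 13.93
tool_pos: [0.531, -0.1729, 0.2024]
ee_rot: [-3.14, 0.0, 1.582]
wrist_force: [1.1, 0.4, -1.0]
width: 0.021
```

apply_moves:
  moves:
    - [[-2,0,0],[0,0,0],0]
    - [[-3.5,0.05,0],[0,0,0],0]
    - [[-4.5,0.1,0],[0,0,0],0]
    - [[-5,0.1,0],[0,0,0],0]
    - [[-5,0.1,0.5],[0,0,0],0]
    - [[-5,0.1,1],[0,0,0],0]
    - [[-5,0.1,1.6],[0,0,0],0]
    - [[-5,0.1,2.2],[0,0,0],0]
    - [[-5,0.1,2.2],[0,0,0],0]
    - [[-5,0.1,2.2],[0,0,0],0]

```text
time: 14.77
tool_pos: [0.5331, -0.2189, 0.1802]
ee_rot: [-3.14, -0.001, 1.585]
wrist_force: [-0.2, 0.1, -1.5]
width: 0.0208
```

```bash
python3 -c "
from h import *
rel([.534,-.2202,.16],90.7)
snap('side','p8',(340,160,110,120),5)
snap('top','p8t',(340,230,110,100),5)
"
```

```text
t 14.7667 pos [ 0.5331 -0.2189  0.1802] rpy [-3.1402e+00 -9.0000e-04  1.5848e+00] F [-0.24  0.14 -1.46] w 0.0208 q6 -0.5
shift cm [-0.133  0.087  2.02 ] rot [-0.0013 -0.0009  0.0018]
```

View pics/p8.png

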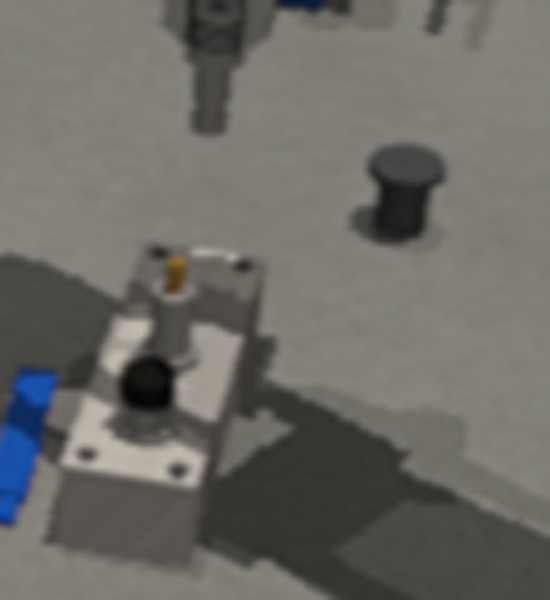

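View pics/p8t.png

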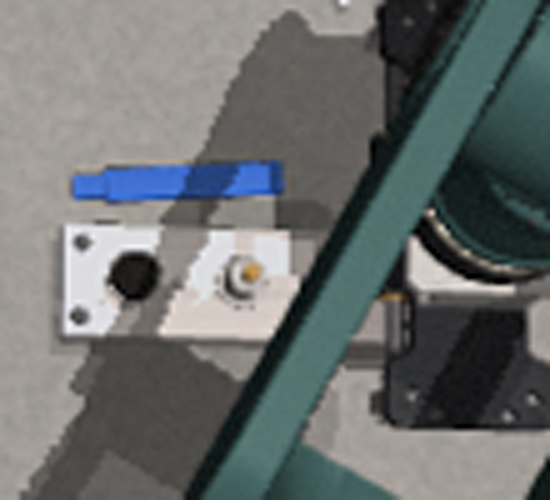

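```bash
python3 - <<'E'
from h import *
th=.0125;X=np.array([np.cos(th),np.sin(th)]);Y=np.array([-X[1],X[0]]);c=np.array([.5334,-.1652]);a=np.linspace(0,6.283,40)
for n,f,box,k in(("side","side0",(345,195,55,80),7),("top","top0",(345,265,85,45),9),("side","p8_full",(345,150,55,120),5)):
    im=cv2.imread(f"pics/{f}.png");x0,y0,w,h=box
    I=cv2.resize(im[y0:y0+h,x0:x0+w],None,fx=k,fy=k,interpolation=cv2.INTER_CUBIC)
    def pl(pts,col):
        p=proj(n,pts);p=((p+.5-[x0,y0])*k*16).astype(int);cv2.polylines(I,[p.reshape(-1,1,2)],True,col,1,cv2.LINE_AA,4)
    pl([(*(c+.028*i*X+.09*j*Y),.042) for i,j in((1,1),(1,-1),(-1,-1),(-1,1))],(0,0,255))
    for q in(-.055,0,.055): pl([(*(c+q*Y+.00925*np.cos(t)*X+.00925*np.sin(t)*Y),.042) for t in a],(0,160,0))
    if f[0]=="p":
        o=np.array([.5331,-.2189]); pl([(*(o+[.008*np.cos(t),.008*np.sin(t)]),.1802-.0556) for t in a],(255,0,0))
    cv2.imwrite(f"pics/ovr_{f}.png",I)
E
```

```text
(no output)
```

View pics/ovr_side0.png

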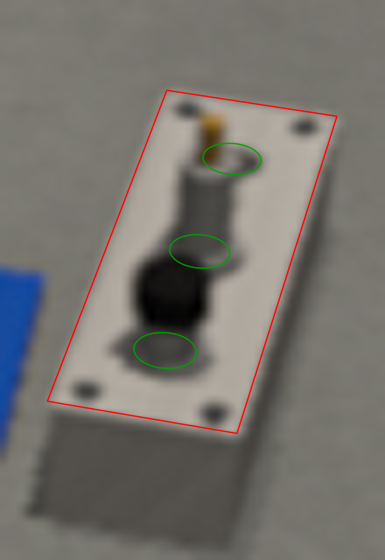

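View pics/ovr_top0.png

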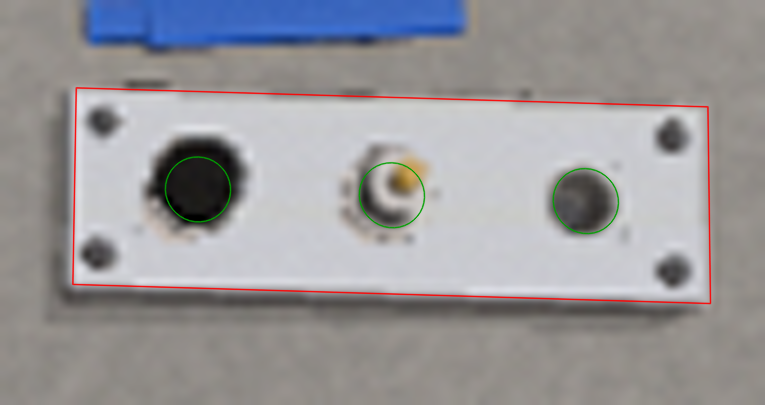

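View pics/ovr_p8_full.png

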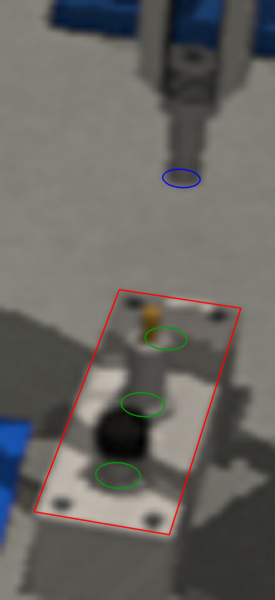

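```bash
python3 - <<'E'
from h import *
im=cv2.imread("pics/p8_full.png");x0,y0,w,h,k=365,150,40,45,14
I=cv2.resize(im[y0:y0+h,x0:x0+w],None,fx=k,fy=k,interpolation=cv2.INTER_CUBIC)
a=np.linspace(0,6.283,60);o=np.array([.5331,-.2189])
def pl(pts,col):
    p=proj("side",pts);p=((p+.5-[x0,y0])*k*16).astype(int);cv2.polylines(I,[p.reshape(-1,1,2)],True,col,1,cv2.LINE_AA,4)
zt=.1802-.0556
for r,z in((.008,0),(.008,.034),(.013,.034),(.013,.038),(.011,.038),(.011,.058)): pl([(*(o+[r*np.cos(t),r*np.sin(t)]),zt+z) for t in a],(255,80,0))
cv2.imwrite("pics/ovg.png",I)
print(proj("side",[(.5331,-.2189,.12),(.5341,-.2189,.12),(.5331,-.2179,.12),(.5331,-.2189,.121)]))
g=cv2.cvtColor(im,cv2.COLOR_BGR2GRAY)
for y in range(176,190,1): print(y,g[y,372:392])
E
```

```text
[[380.52233898 186.95445793]
 [380.06444594 186.88551122]
 [380.4344337  187.17486208]
 [380.55703054 186.5491157 ]]
176 [129 130 130 129 130 126 102  72  65  72  74  73  70  77 107 124 126 127
 127 129]
177 [130 130 130 128 129 126 102  72  67  70  73  73  70  78 108 124 126 127
 127 128]
178 [128 128 128 127 129 127 102  72  66  72  74  74  68  78 108 126 129 128
 127 126]
179 [127 128 129 128 130 126 102  73  67  72  74  73  69  81 111 128 129 128
 128 127]
180 [128 126 127 127 129 127 109  80  69  72  74  72  74  97 120 129 129 129
 129 129]
181 [128 127 126 127 129 126 109  81  67  71  73  71  78 106 125 128 128 128
 130 130]
182 [130 129 128 128 129 119  94  69  65  71  72  67  72  99 121 128 128 128
 129 130]
183 [129 128 130 131 130 116  88  65  64  69  70  66  70  95 119 127 129 129
 130 129]
184 [129 130 130 131 129 116  87  66  67  72  73  69  74 103 124 128 126 128
 129 129]
185 [129 130 130 131 128 117  92  69  68  72  71  68  76 106 125 126 126 127
 128 128]
186 [128 130 128 128 128 124 107  90  81  80  79  81  92 113 124 126 125 126
 126 126]
187 [128 129 130 129 129 127 124 120 114 110 110 113 119 124 125 125 124 125
 125 125]
188 [126 126 127 128 129 128 128 128 126 126 126 126 127 126 126 126 126 125
 126 125]
189 [126 127 128 128 129 129 129 129 129 129 129 128 126 124 125 125 126 126
 126 126]
```

View pics/ovg.png

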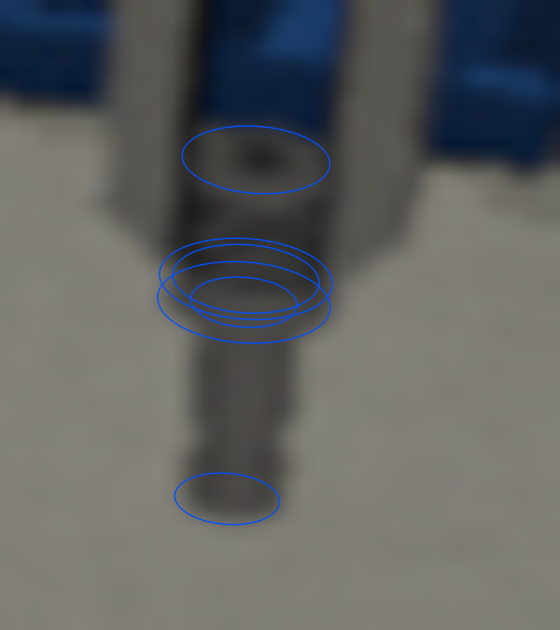

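apply_moves:
  moves:
    - [[-0.1,0.1,0.5],[0,0,0],0]
    - [[-0.1,0.1,1.3],[0,0,0],0]
    - [[-0.1,0.1,2.3],[0,0,0],0]
    - [[-0.1,0.1,3.3],[0,0,0],0]
    - [[-0.1,0.1,4.3],[0,0,0],0]
    - [[-0.1,0.1,5.3],[0,0,0],0]
    - [[-0.1,0.1,6.2],[0,0,0],0]
    - [[-0.1,0.1,6.8],[0,0,0],0]
    - [[-0.1,0.1,7.2],[0,0,0],0]
    - [[-0.1,0.1,7.2],[0,0,0],0]

```text
time: 15.7
tool_pos: [0.5339, -0.2205, 0.1077]
ee_rot: [-3.14, -0.001, 1.584]
wrist_force: [0.8, 0.2, -1.2]
width: 0.0209
```

apply_moves:
  moves:
    - [[0,0,0],[0,0,0],0]
    - [[0,0,0],[0,0,0],0]
    - [[0,0,0],[0,0,0],0]
    - [[0,0,0],[0,0,0],0]
    - [[0,0,0],[0,0,0],0]
    - [[0,0,0],[0,0,0],0]
    - [[0,0,0],[0,0,0],0]
    - [[0,0,0],[0,0,0],0]
    - [[0,0,0],[0,0,0],0]
    - [[0,0,0],[0,0,0],0]

```text
time: 16.53
tool_pos: [0.5344, -0.2208, 0.109]
ee_rot: [-3.142, -0.0, 1.584]
wrist_force: [0.7, -0.3, -0.9]
width: 0.0213
```

```bash
cat > ov.py <<'E'
from h import *
import sys
f=sys.argv[1]
rel([.534,-.2202,.106],90.7)
o=robot.get_obs()["tool_pos"]
im=optics.snapshot("side")[:,:,::-1].copy();cv2.imwrite(f"pics/{f}_full.png",im)
th=.0125;X=np.array([np.cos(th),np.sin(th)]);Y=np.array([-X[1],X[0]]);c=np.array([.5334,-.1652]);a=np.linspace(0,6.283,60)
x0,y0,w,h,k=350,165,55,60,10
I=cv2.resize(im[y0:y0+h,x0:x0+w],None,fx=k,fy=k,interpolation=cv2.INTER_CUBIC);I0=I.copy()
def pl(pts,col):
    p=proj("side",pts);p=((p+.5-[x0,y0])*k*16).astype(int);cv2.polylines(I,[p.reshape(-1,1,2)],True,col,1,cv2.LINE_AA,4)
pl([(*(c+.028*i*X+.09*j*Y),.042) for i,j in((1,1),(1,-1),(-1,-1),(-1,1))],(0,0,255))
pl([(*(c-.055*Y+.00925*np.cos(t)*X+.00925*np.sin(t)*Y),.042) for t in a],(0,255,0))
zt=o[2]-.0556
for r,z in((.008,0),(.008,.034),(.013,.034),(.013,.038),(.011,.058)): pl([(*(o[:2]+[r*np.cos(t),r*np.sin(t)]),zt+z) for t in a],(255,80,0))
cv2.imwrite(f"pics/{f}.png",I);cv2.imwrite(f"pics/{f}_raw.png",I0)
E
python3 ov.py q1
```

```text
t 16.5333 pos [ 0.5344 -0.2208  0.109 ] rpy [-3.1415e+00 -1.0000e-04  1.5838e+00] F [ 0.67 -0.32 -0.89] w 0.0213 q6 -0.5
shift cm [ 0.056 -0.042  0.303] rot [-0.     -0.0001  0.0008]
```

View pics/q1.png

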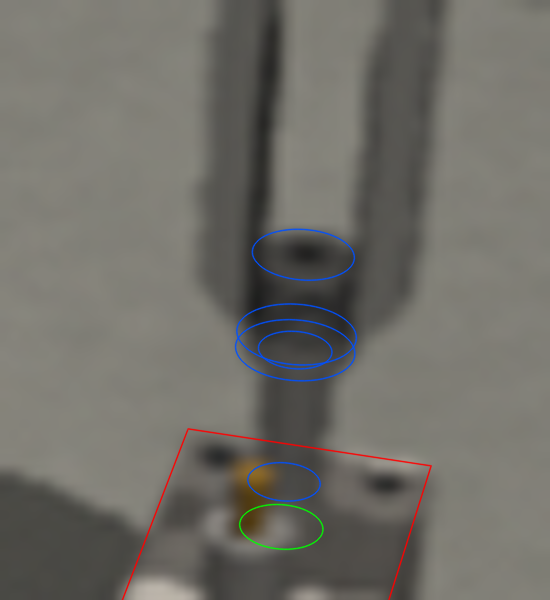

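View pics/q1_raw.png

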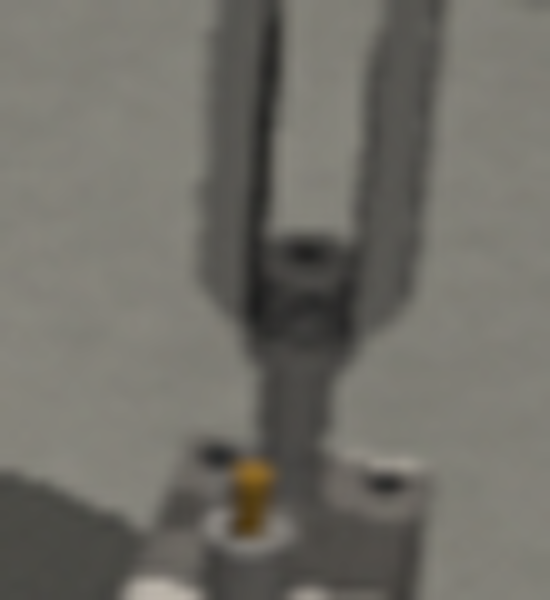

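```bash
python3 - <<'E'
from h import *
im=cv2.imread("pics/q1_full.png");g=cv2.cvtColor(im,cv2.COLOR_BGR2GRAY).astype(float)
o=np.array([.5344,-.2208,.109])
for y in range(203,212):
    r=g[y];d=np.diff(r)
    L=375+np.argmin(d[374:378])-1; 
    def cross(xs,lev):
        for a,b in zip(xs[:-1],xs[1:]):
            if (r[a]-lev)*(r[b]-lev)<=0: return a+(b-a)*(lev-r[a])/(r[b]-r[a])
    lo=np.median(r[377:382]);
    l=cross(range(370,379),(lo+r[370])/2);ri=cross(range(390,380,-1),(lo+r[389])/2)
    # axis expected col at this row
    zz=np.linspace(o[2]-.06,o[2]+.02,400);P=proj("side",[(o[0],o[1],z) for z in zz]);e=np.interp(y,P[::-1,1],P[::-1,0])
    print(y,l,ri,(l+ri)/2,e, (l+ri)/2-e,"w",ri-l)
E
```

```text
203 375.32758620689657 382.8703703703704 379.0989782886335 378.6863404019692 0.41263788666429946 w 7.5427841634738115
204 375.30645161290323 382.7142857142857 379.0103686635945 378.6012705206092 0.4090981429852718 w 7.407834101382491
205 375.28333333333336 382.62068965517244 378.95201149425293 378.5162006392493 0.4358108550036377 w 7.337356321839081
206 375.07142857142856 382.6333333333333 378.85238095238094 378.4311307578894 0.421250194491563 w 7.561904761904771
207 375.10714285714283 382.6034482758621 378.8552955665025 378.34606087652935 0.509234689973141 w 7.49630541871926
208 375.5192307692308 382.15909090909093 378.83916083916085 378.26099099516944 0.578169843991418 w 6.639860139860161
209 370.77777777777777 381.76 376.2688888888889 378.1759211138094 -1.9070322249204992 w 10.98222222222222
210 372.9 382.57142857142856 377.73571428571427 378.0908512324495 -0.3551369467352288 w 9.671428571428578
211 370.29411764705884 383.64285714285717 376.968487394958 378.0057813510895 -1.0372939561315206 w 13.348739495798327
```

apply_moves:
  moves:
    - [[0.05,0.05,0.2],[0,0,0],0]
    - [[0.05,0.05,0.4],[0,0,0],0]
    - [[0.05,0.05,0.6],[0,0,0],0]
    - [[0.05,0.05,0.8],[0,0,0],0]
    - [[0.05,0.05,0.95],[0,0,0],0]
    - [[0.05,0.05,1.05],[0,0,0],0]
    - [[0.05,0.05,1.15],[0,0,0],0]
    - [[0.05,0.05,1.25],[0,0,0],0]
    - [[0.05,0.05,1.3],[0,0,0],0]
    - [[0.05,0.05,1.3],[0,0,0],0]

```text
time: 17.42
tool_pos: [0.5349, -0.2202, 0.0959]
ee_rot: [-3.142, -0.0, 1.584]
wrist_force: [-0.0, -0.0, -1.3]
width: 0.0212
```

apply_moves:
  moves:
    - [[0,0,0.05],[0,0,0],0]
    - [[0,0,0.1],[0,0,0],0]
    - [[0,0,0.15],[0,0,0],0]
    - [[0,0,0.2],[0,0,0],0]
    - [[0,0,0.25],[0,0,0],0]
    - [[0,0,0.3],[0,0,0],0]
    - [[0,0,0.35],[0,0,0],0]
    - [[0,0,0.4],[0,0,0],0]
    - [[0,0,0.4],[0,0,0],0]
    - [[0,0,0.4],[0,0,0],0]

```text
time: 18.25
tool_pos: [0.5349, -0.2203, 0.092]
ee_rot: [-3.142, -0.0, 1.584]
wrist_force: [-0.3, 0.2, -1.1]
width: 0.0209
```

apply_moves:
  moves:
    - [[0,0,0.1],[0,0,0],0]
    - [[0,0,0.2],[0,0,0],0]
    - [[0,0,0.3],[0,0,0],0]
    - [[0,0,0.4],[0,0,0],0]
    - [[0,0,0.55],[0,0,0],0]
    - [[0,0,0.7],[0,0,0],0]
    - [[0,0,0.85],[0,0,0],0]
    - [[0,0,1],[0,0,0],0]
    - [[0,0,1.2],[0,0,0],0]
    - [[0,0,1.2],[0,0,0],0]

```text
time: 19.08
tool_pos: [0.5347, -0.2202, 0.0795]
ee_rot: [-3.141, -0.0, 1.584]
wrist_force: [0.9, 0.2, -0.3]
width: 0.0212
```

apply_moves:
  moves:
    - [[0,0,0.15],[0,0,0],0]
    - [[0,0,0.3],[0,0,0],0]
    - [[0,0,0.45],[0,0,0],0]
    - [[0,0,0.6],[0,0,0],0]
    - [[0,0,0.75],[0,0,0],0]
    - [[0,0,0.9],[0,0,0],0]
    - [[0,0,1.05],[0,0,0],0]
    - [[0,0,1.15],[0,0,0],0]
    - [[0,0,1.2],[0,0,0],0]
    - [[0,0,1.2],[0,0,0],0]

```text
time: 19.92
tool_pos: [0.5349, -0.2202, 0.0679]
ee_rot: [-3.141, -0.0, 1.584]
wrist_force: [0.3, 0.7, -2.0]
width: 0.0215
```

Going in freely; the last few mm at 0.4 mm per row.

apply_moves:
  moves:
    - [[0,0,0.05],[0,0,0],0]
    - [[0,0,0.1],[0,0,0],0]
    - [[0,0,0.15],[0,0,0],0]
    - [[0,0,0.2],[0,0,0],0]
    - [[0,0,0.25],[0,0,0],0]
    - [[0,0,0.3],[0,0,0],0]
    - [[0,0,0.34],[0,0,0],0]
    - [[0,0,0.36],[0,0,0],0]
    - [[0,0,0.36],[0,0,0],0]
    - [[0,0,0.36],[0,0,0],0]

```text
time: 20.75
tool_pos: [0.5349, -0.2202, 0.0644]
ee_rot: [3.142, -0.0, 1.584]
wrist_force: [0.4, 0.9, -1.6]
width: 0.0215
```

apply_moves:
  moves:
    - [[0,0,0.03],[0,0,0],0]
    - [[0,0,0.06],[0,0,0],0]
    - [[0,0,0.09],[0,0,0],0]
    - [[0,0,0.12],[0,0,0],0]
    - [[0,0,0.12],[0,0,0],0]
    - [[0,0,0.12],[0,0,0],0]
    - [[0,0,0.12],[0,0,0],0]
    - [[0,0,0.12],[0,0,0],0]
    - [[0,0,0.12],[0,0,0],0]
    - [[0,0,0.12],[0,0,0],0]

```text
time: 21.58
tool_pos: [0.535, -0.2202, 0.0635]
ee_rot: [3.141, -0.0, 1.584]
wrist_force: [-1.8, 1.1, 3.5]
width: 0.0216
```

apply_moves:
  moves:
    - [[0,0,0],[0,0,0],0.22]
    - [[0,0,0],[0,0,0],0.24]
    - [[0,0,0],[0,0,0],0.26]
    - [[0,0,0],[0,0,0],0.29]
    - [[0,0,0],[0,0,0],0.32]
    - [[0,0,0],[0,0,0],0.36]
    - [[0,0,0],[0,0,0],0.4]
    - [[0,0,0],[0,0,0],0.45]
    - [[0,0,0],[0,0,0],0.45]
    - [[0,0,0],[0,0,0],0.45]

```text
time: 22.42
tool_pos: [0.5349, -0.2203, 0.0632]
ee_rot: [3.142, -0.0, 1.584]
wrist_force: [0.7, 0.5, 0.4]
width: 0.042
```

apply_moves:
  moves:
    - [[0,0,-0.3],[0,0,0],0.45]
    - [[0,0,-0.8],[0,0,0],0.45]
    - [[0,0,-1.5],[0,0,0],0.45]
    - [[0,0,-2.5],[0,0,0],0.45]
    - [[0,0,-4],[0,0,0],0.45]
    - [[0,0,-6],[0,0,0],0.45]
    - [[0,0,-8],[0,0,0],0.45]
    - [[0,0,-10],[0,0,0],0.45]
    - [[0,0,-12],[0,0,0],0.45]
    - [[0,0,-13],[0,0,0],0.45]

```text
time: 23.25
tool_pos: [0.5361, -0.2209, 0.1978]
ee_rot: [3.136, 0.003, 1.584]
wrist_force: [0.1, -0.5, -0.0]
width: 0.0423
```

apply_moves:
  moves:
    - [[0,-2,-1],[0,0,0],0.45]
    - [[0,-5,-1],[0,0,0],0.45]
    - [[0,-8,-1],[0,0,0],0.45]
    - [[0,-11,-1],[0,0,0],0.45]
    - [[0,-14,-1],[0,0,0],0.45]
    - [[0,-16,-1],[0,0,0],0.45]
    - [[0,-18,-1],[0,0,0],0.45]
    - [[0,-19,-1],[0,0,0],0.45]
    - [[0,-19,-1],[0,0,0],0.45]
    - [[0,-19,-1],[0,0,0],0.45]

```text
time: 24.08
tool_pos: [0.3453, -0.2229, 0.2037]
ee_rot: [3.14, 0.001, 1.583]
wrist_force: [0.2, 0.1, 0.5]
width: 0.0424
```

```bash
python3 -c "
from h import *
snap('side','f1',(280,180,130,110),5)
snap('top','f1t',(330,230,120,90),6)
rel([.534,-.2202,.106],90.7)
"
```

```text
t 24.1833 pos [ 0.3458 -0.2228  0.2034] rpy [ 3.1409e+00 -1.0000e-04  1.5842e+00] F [0.6 0.7 1.1] w 0.0421 q6 -0.72
shift cm [1.1000e-02 1.8818e+01 9.7470e+00] rot [ 0.0006 -0.0001  0.0012]
```

View pics/f1.png

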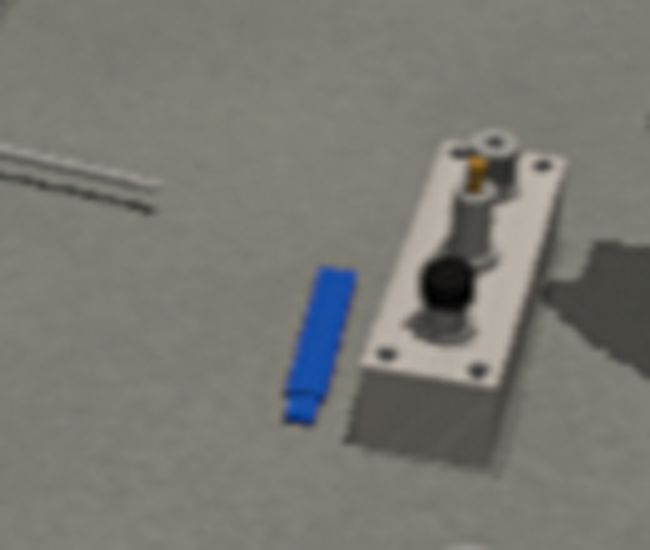

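View pics/f1t.png

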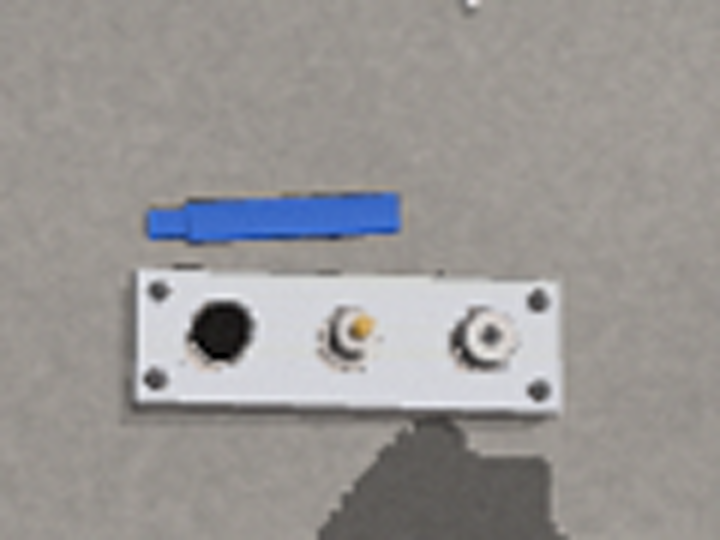

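View pics/f1_full.png

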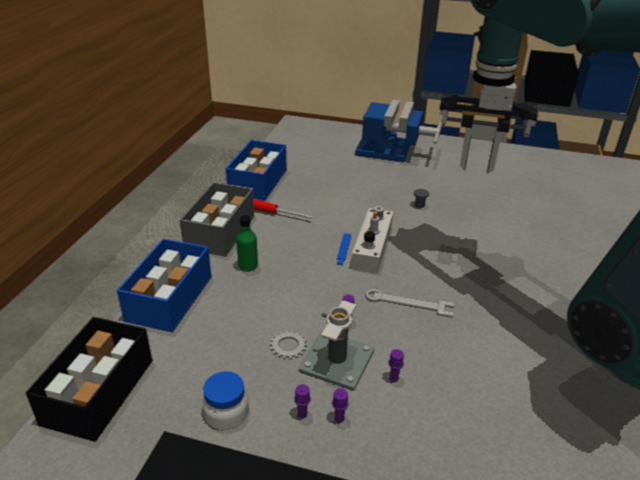

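```bash
python3 -c "
from h import *
print(proj('side',[(.5341,-.2202,z) for z in(.064,.066,.069)]),proj('top',[(.5341,-.2202,.066)]))
print('seen side',495/5+280-.5,143/5+180-.5,'top',492/6+330-.5,335/6+230-.5)
job.close_job()"
```

```text
[[378.29430265 208.72544236]
 [378.36003627 207.95370835]
 [378.45885046 206.79359771]] [[411.24457719 285.5870964 ]]
seen side 378.5 208.1 top 411.5 285.3333333333333
the job is handed in; nothing more can be done
```

The adapter is out of the coupling and parked in the rack's empty hole (the one at −y), and I handed the job in at about 24 s of the 64 s allowed.

- **Coupling:** I pressed the +y wing down with shut fingers to nearly full travel. The measured force was about 10 N at most, against the 25 N limit. The side picture showed the adapter popped up by roughly 7 mm.
- **Drawing out:** I gripped the adapter above its flange and drew it straight up. The side picture taken after that showed it well clear of the sleeve, and the sleeve forward again.
- **Parking:** The adapter went into the hole with almost no force and touched the rack at about 5 N. I then released it and moved the arm clear.

**Last checks:**
- **Seating:** The top of the grip lies within about 0.4 px in both views of where a fully seated, upright adapter should be. That is under 1 mm, both sideways and in height.
- **Other things:** The sleeve looks forward in the last picture. I could see no movement of the spare adapters or the loose things that were in view; I judged this by eye and did not measure it.
- **One disagreement:** While the adapter was held over the hole, the side camera put it about 1 mm off the arm's own reading in x. I moved 0.5 mm to split the difference, and it went in freely.

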